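Mesh the orange reamer with the citrus juicer's drive and hold it pressed

TASK

Take the large orange reamer from the wooden board and fit it on the citrus juicer: turn it until its socket meshes with the splines of the drive spindle and slides fully home, then press it down against the spindle's spring to near the bottom of its travel. Finish while still gripping the reamer and holding it pressed down; do not let go. Leave the small green reamer, the tumbler, the jar and the spatula where they are.

Things in the scene. Friction and masses are not known exactly. Their poses are not given: they have to be found in the camera images.
- reamer: Large orange plastic reamer, 80 g, loose on the board. Origin: centre of its underside, z up. Hollow skirt 60 mm across at the bottom, 52 mm at 24 mm height; cone up to 36 mm; then a fin (see reamer_fin), 68 mm high in all. Socket in the underside: a cross of two slots 11 mm wide along the reamer's x and y, 24 mm deep; it meshes at every quarter turn.
- reamer_fin (a point): Where to grip the reamer: in its fin, on its axis 58 mm above its underside, axes as the reamer's. The fin is 14 mm thick along x, an arch 42 mm wide along y (37 mm at this height, 29 mm at 63 mm, top at 68 mm), flat sides free down to 36 mm height. Grip it across the 14 mm.
- spindle_seat (a point): On the spindle's axis, centre of the black shoulder's top, on which the reamer's underside rests when home; 134 mm above the counter unpressed, 14 mm above the deck. z up; x and y run along the splines. Meshed and home, the reamer's origin is at this point; a reamer not lined up stops on top of the splines, 12 mm too high.
- plunger (a joint): How far the spindle is pressed down, in m: 0 up, 0.008 fully down (hard stop). Spring: starts to move at about 4 N, 12 N when fully down; it springs back. It also sinks if an unmeshed reamer is pushed on it.
- juicer: Citrus juicer, white round housing 148 mm across and 120 mm high (the deck), fixed to the counter, with an aluminium rim 132 mm across on the deck up to 142 mm height and a spout on its -x side. Origin: centre of its underside, z up. The spindle stands on its axis.
- board: Wooden board 160 mm (x) by 220 mm (y), 15 mm thick, fixed. Origin: centre of its underside. The two reamers stand on it 120 to 135 mm apart, in either order.
- small_reamer: Small green reamer, same shape, 45 mm across and 51 mm high, loose on the board; leave alone. Origin: centre of its underside.
- tumbler: Glass tumbler 70 mm across, 100 mm high, loose; leave alone. Origin: centre of its underside.
- jar: Amber storage jar 76 mm across, 110 mm high, loose; leave alone. Origin: centre of its underside.
- spatula: Kitchen spatula lying loose along its x; leave alone. Origin: underneath, near its middle.
- spindle: The drive spindle; origin and axes as spindle_seat. Black shoulder 34 mm across; four white splines on it form a cross 22 mm across with arms 8 mm wide, straight up to 8 mm, ridged (45 degrees) up to 12 mm; in the middle a round black centring pin 12 mm across with a tapered end, up to 20 mm above the shoulder. It stands at any angle and turns only stiffly (0.25 N m).
Things that resemble listed ones, but are neither listed nor needed, are in the scene too. There is more than one size of the reamer; the one meant has the size given above. There is more than one size of the juicer; the one meant has the size given above.

How it is judged:
By the outcome, as a careful person would: the job done as asked, in the order asked, and still so for the second after the job is handed in, while the arm keeps its last pose, push and grip.
It also fails if it takes over 42 s, if anything falls off the work surface, if the arm or the gripper's body presses on something with over 40 N, if the wrist force passes 120 N, or if a joint passes its speed limit or range.

ROBOT

A 6-joint arm with a two-finger parallel gripper is mounted at the origin on the work surface. World frame = base frame: x ahead of the robot, y to its left, z up, the work surface at z = 0. Lengths are in m, angles in rad, forces in N, time in s.
With the tool pointing down it reaches from about 0.35 to 0.975 m from the base axis. Payload 4.9 kg.
Tool frame: the origin (TCP) lies midway between the tips of the shut fingers; the grasp point (between the pads) lies 19 mm behind it; z points along the fingers, y is the line along which they close (so a half turn about z gives the same grasp; the last joint's range is limited). The gripper opens to 85 mm and grips with 20 to 120 N. Pads are 22 mm wide; open, the fingers measure 114 mm over their backs; the gripper's body (76 mm by 85 mm) begins 54 mm behind the grasp point. The pads swing forward as they close: fully open they stand 13 mm farther back than shut.
Start: joints at [1.222, 0.053, 1.613, -0, 1.476, -0.119], TCP at [0.142, 0.609, 0.231] pointing down, gripper open.
Joint ranges: [-3.01, 3.01], [-1.01, 2.22], [0.06, 2.58], [-1.02, 4.17], [0.09, 2.62], [-3.14, 3.14]. Speed limits (rad/s): [2.57, 2.57, 3.14, 3.14, 3.14, 3.14].

INTERFACE

Orientations are given as a rotation vector (axis times angle).
In Python, from station import ctrl gives the robot as it stands.
- The arm moves only by the tool step_arm, never from a script. Its argument "targets" is a list of rows, each an object with "travel": the shift along the world's x, y, z as a fraction of full scale, a list of three; "angular": the turn, a rotation vector about the world's x, y, z as a fraction of full scale, a list of three; "gripper": the opening, from 0 (shut) to 1 (fully open). In form: [{"travel": [x, y, z], "angular": [rx, ry, rz], "gripper": gripper}, ...]. A call has 1 to 10 rows; each row is the pose to reach, as a shift and turn from the pose commanded when the call began; what a row does not reach only later rows make up. Full scale, the value 1, is 0.6 m for a shift and pi/4 rad for a turn. A row lasts 1/10 s, in which the tool goes at most 50 mm and 8.59 degrees, less where a joint would pass 70% of its speed; a pose out of reach is approached as far as the arm can. A call with a number of a shift or a turn outside -1 to 1 is refused whole. A call with a gripper value outside its range is refused whole. The fingers move at their own pace and stop on an object; "squeeze" is the grip in N (left out, the last holds). Time passes only in rows, so rows that repeat a pose let the fingers close. It gives the time, the measured TCP pose, the force, the opening and the grip force at its end, in the units of the state.
- ctrl.get_obs(): the state, without advancing time (a new reading comes with each control period).
- ctrl.get_image(name): name is "scene" or "top" or "wrist"; returns a dict with "img" (480x640x3 uint8, red, green, blue), "fx", "fy", "cx", "cy" (pixels), "rvec" (rotation vector, rad) and "tvec" (3), from world to camera coordinates, as OpenCV has them. Camera axes: x right, y down, z forward; pixel columns grow to the right and rows downward; lengths in m; the calibration is good to about 2 mm. A picture is of the moment at which its call begins. There is no depth.
- ctrl.finish_job(): hands the job in; it is judged then, once.
The state is a dict: "t": time; "q": joint angles; "dq": joint speeds; "effort": joint torques, N m; "tool_pos": TCP position; "tool_rot": TCP orientation; "contact_force": force on the tool from outside, world axes, zero at the start; "wrist_torque": the same for the moment, N m; "opening": finger opening in m; "grip_force": force on a finger pad.
Only numpy, scipy, OpenCV 4.12 (cv2) and the standard library are available. Lean on these libraries where they do the work, as an engineer would, in place of code of your own. Each camera call takes 0.05 s, during which the arm holds its last target. There are 200 camera calls.

## Working session

There is one attempt and no reset: what is moved stays moved. The work goes in short steps, Python scripts to look and compute and a tool call to move; the robot and the scene stay as the last step left them, time stands still between calls to the robot, and variables do not carry over. Pictures are saved under pics/ and viewed, at most 13 in all, crops included, and the job is handed in when it is done.

Besides the shell and the picture viewer there is one more tool, called after "Request:" by a JSON object that holds its "op" and its "data", one argument or row to a line. step_arm: Moves the arm, as the interface text tells. Its arguments: {"type":"object","properties":{"targets":{"type":"array"},"squeeze":{"type":"number"}},"required":["targets"]}

```bash
mkdir -p pics
cat > h.py <<'E'
import numpy as np,cv2,pickle
from station import ctrl
def grab(n):
    d=ctrl.get_image(n); return d
def save(d,f): cv2.imwrite('pics/'+f,cv2.cvtColor(d['img'],cv2.COLOR_RGB2BGR))
def ray(d,u,v):
    R=cv2.Rodrigues(np.array(d['rvec'],float))[0]; t=np.array(d['tvec'],float).ravel()
    return -R.T@t, R.T@np.array([(u-d['cx'])/d['fx'],(v-d['cy'])/d['fy'],1.])
def onz(d,u,v,z):
    c,r=ray(d,u,v); return c+r*(z-c[2])/r[2]
def proj(d,p):
    K=np.array([[d['fx'],0,d['cx']],[0,d['fy'],d['cy']],[0,0,1.]])
    return cv2.projectPoints(np.array(p,float).reshape(-1,1,3),np.array(d['rvec'],float),np.array(d['tvec'],float),K,None)[0].reshape(-1,2)
E
python3 - <<'E'
from h import *
for n in('scene','top'):
    d=grab(n); save(d,n+'1.png'); pickle.dump(d,open(n+'.pkl','wb')); print(n,ray(d,320,240))
o=ctrl.get_obs();print(o)
E
```

```text
scene (array([ 0.89845304, -0.67276151,  0.75780026]), array([-0.37528418,  0.69339949, -0.61522018]))
top (array([0.31877829, 0.06391913, 1.62010544]), array([ 0.11942628, -0.0178055 , -0.99274067]))
{'t': 0.1, 'q': array([ 1.22202640e+00,  5.32588878e-02,  1.61414994e+00, -9.18778926e-06,
        1.47597756e+00, -1.19004230e-01]), 'dq': array([-2.06093700e-05, -1.17545672e-03, -2.41502918e-03,  5.82260055e-04,
        1.58425799e-03,  1.66073995e-03]), 'effort': array([ 2.95830596e-04, -3.94901276e+01, -3.71363819e+01, -1.40184643e-04,
        3.86589876e-03,  1.30438798e-05]), 'tool_pos': array([0.14215726, 0.60804911, 0.23020979]), 'tool_rot': array([-3.60073600e-01, -3.12047880e+00,  2.74383771e-03]), 'contact_force': array([0.23282371, 0.19113246, 0.23730261]), 'wrist_torque': array([ 0.05370419, -0.00866002, -0.02739095]), 'grip_force': 0.0, 'opening': 0.08550609545119182}
```

View pics/scene1.png

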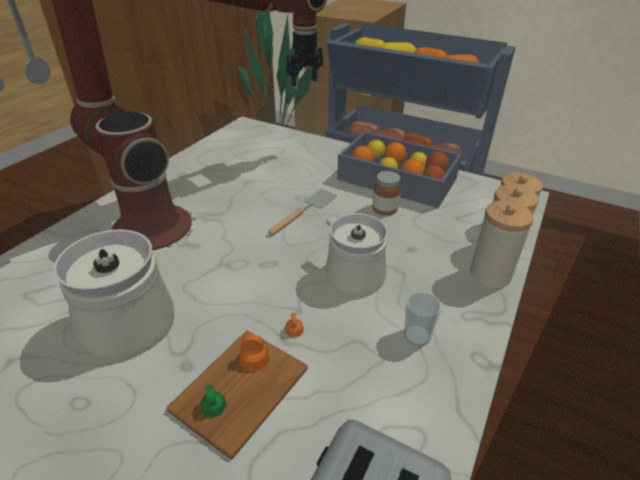

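View pics/top1.png

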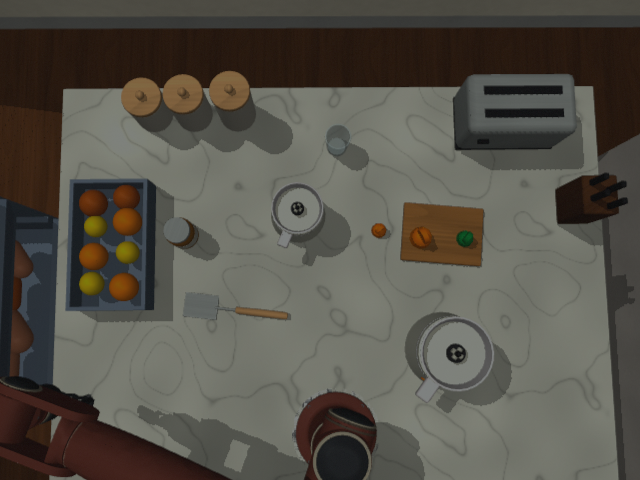

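Candidates, top-view pixels: orange reamer on the board (422,238), small orange one on the counter (378,230), green one on the board (465,239); juicers (298,209) and (456,352). Next I measure their sizes and take a close crop.

Run:
```python
from h import *
T=pickle.load(open('top.pkl','rb'));S=pickle.load(open('scene.pkl','rb'))
for n,(a,b) in {'j1':((271,209),(325,209)),'j2':((418,352),(494,352))}.items():
    print(n,onz(T,*a,.142),onz(T,*b,.142))
print('base',onz(T,336,430,.0))
for d,nm in((T,'T'),(S,'S')):
    h=cv2.cvtColor(d['img'],cv2.COLOR_RGB2HSV)
    m=cv2.inRange(h,(3,170,110),(16,255,255))
    n,l,s,c=cv2.connectedComponentsWithStats(m)
    for i in range(1,n):
        if s[i,4]>60: print(nm,s[i],c[i], onz(d,*c[i],.015+.03)[:2], onz(d,s[i,0],c[i,1],.03)[:2],onz(d,s[i,0]+s[i,2],c[i,1],.03)[:2])
p=lambda c:cv2.resize(c,(400,300),interpolation=cv2.INTER_CUBIC)
I=T['img'];J=S['img']
g=np.vstack([np.hstack([p(I[205:265,400:480]),p(J[325:430,180:320])]),np.hstack([p(I[170:248,246:350]),p(I[307:397,396:516])])])
cv2.imwrite('pics/crop1.png',g[:,:,::-1])
```

```text
j1 [0.57623966 0.15932192 0.142     ] [0.57492031 0.02383241 0.142     ]
j2 [ 0.2170028  -0.19969575  0.142     ] [ 0.2142381  -0.38744998  0.142     ]
base [ 0.00684819 -0.00097069  0.        ]
T [113 209  20  21 294] [122.95578231 219.41496599] [0.56895361 0.55795276] [0.57160381 0.58914051] [0.57106576 0.53592058]
T [373 224  11  10  67] [377.55223881 227.52238806] [ 0.54019449 -0.11865939] [ 0.5424311  -0.10808636] [ 0.54212167 -0.13784318]
T [413 229  11  17  91] [416.97802198 237.83516484] [ 0.51127935 -0.22358917] [ 0.51322848 -0.21555906] [ 0.51290788 -0.24534232]
T [420 228  10  12  71] [424.66197183 233.1971831 ] [ 0.52355674 -0.24460432] [ 0.52564084 -0.23490542] [ 0.52535345 -0.26201714]
T [ 79 245  20  20 280] [ 89.01071429 254.67142857] [0.47594443 0.64455831] [0.47774097 0.67648245] [0.47714176 0.62373141]
T [110 275  20  22 313] [119.47923323 285.55271565] [0.39369504 0.56292634] [0.39471832 0.59258434] [0.39406437 0.54001692]
S [415  48  63  14 299] [445.45819398  54.01337793] [0.26752569 1.91072182] [0.10710759 1.87811293] [0.41221326 2.058461  ]
S [385 143  21  18 260] [395.48846154 150.72307692] [0.45013141 0.69291657] [0.40871897 0.70343372] [0.47277774 0.73993592]
S [353 146  21  14 205] [363.87317073 152.68780488] [0.36183899 0.6258883 ] [0.31773904 0.63453107] [0.38113275 0.67063727]
S [403 159  21  15 220] [413.61818182 165.8       ] [0.54033253 0.62182306] [0.50211579 0.63164372] [0.56282251 0.66611667]
S [286 314  16  22 188] [294.29255319 326.70744681] [ 0.55629209 -0.14743535] [ 0.53398752 -0.14476925] [ 0.56313666 -0.12858009]
S [240 334  29  38 843] [253.16132859 353.14234875] [ 0.52165844 -0.24255514] [ 0.49115872 -0.24601   ] [ 0.54091244 -0.21843777]
```

View pics/crop1.png

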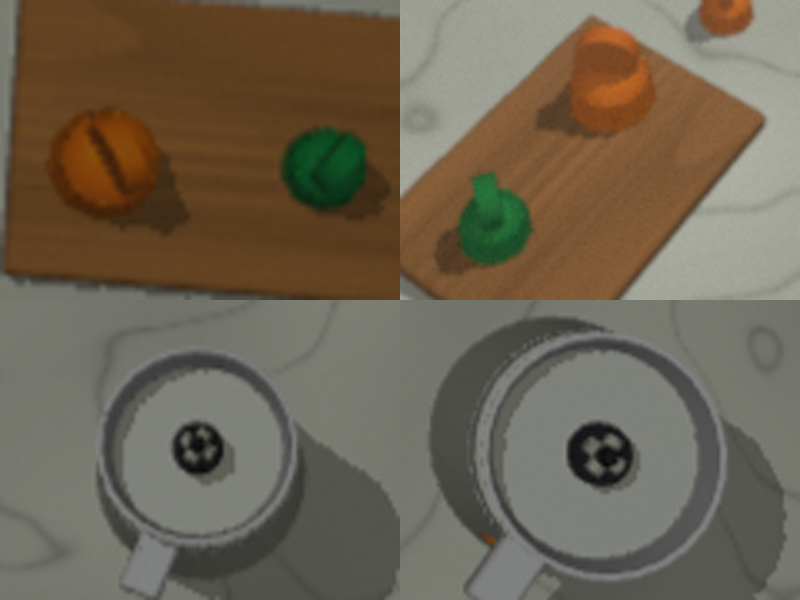

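The large orange reamer is the one on the board (422,238). The upper-left juicer (298,209) measures about 135 mm at rim height, so it is the right one; the other is about 188 mm. I'll look at the spindle with the wrist camera on the way over.

Run:
```python
from h import *
d=grab('wrist');c,r=ray(d,320,240);o=ctrl.get_obs();R=cv2.Rodrigues(o['tool_rot'])[0]
print(c-o['tool_pos'],R.T@(c-o['tool_pos']),R.T@r,d['fx'],'\n',R)
T=pickle.load(open('top.pkl','rb'));
print(onz(T,298,209,.142),onz(T,298,208,.154),onz(T,421,238,.03),onz(T,180,231,.11))
```

```text
[-0.07593852  0.01713927  0.14266775] [ 0.07787215 -0.00083777 -0.14265247] [-0.3027416  -0.01788095  0.95305523] 336.8577077091547 
 [[-9.73708674e-01  2.27796237e-01 -5.40505012e-04]
 [ 2.27796806e-01  9.73707514e-01 -1.51412553e-03]
 [ 1.81381695e-04 -1.59744247e-03 -9.99998708e-01]]
[0.57558061 0.09164177 0.142     ] [0.57601899 0.0913945  0.154     ] [ 0.51254734 -0.23720318  0.03      ] [0.52736458 0.39273654 0.11      ]
```

Request:
{"op": "step_arm", "data": {
  "targets": [
    {"travel": [0.05, -0.05, 0.2], "angular": [0, 0, 0], "gripper": 1},
    {"travel": [0.1, -0.15, 0.25], "angular": [0, 0, 0], "gripper": 1},
    {"travel": [0.2, -0.3, 0.25], "angular": [0, 0, 0], "gripper": 1},
    {"travel": [0.3, -0.4, 0.25], "angular": [0, 0, 0], "gripper": 1},
    {"travel": [0.4, -0.5, 0.25], "angular": [0, 0, 0], "gripper": 1},
    {"travel": [0.5, -0.6, 0.25], "angular": [0, 0, 0], "gripper": 1},
    {"travel": [0.56, -0.7, 0.25], "angular": [0, 0, 0], "gripper": 1},
    {"travel": [0.62, -0.8, 0.25], "angular": [0, 0, 0], "gripper": 1},
    {"travel": [0.62, -0.87, 0.25], "angular": [0, 0, 0], "gripper": 1},
    {"travel": [0.62, -0.87, 0.25], "angular": [0, 0, 0], "gripper": 1}
  ]
}}

```text
t: 1.15
tool_pos: [0.4083, 0.252, 0.3703]
tool_rot: [0.36, 3.121, 0.0]
contact_force: [1.3, 0.5, 0.6]
opening: 0.0852
grip_force: 0.0
```

Request:
{"op": "step_arm", "data": {
  "targets": [
    {"travel": [0.07, -0.07, -0.02], "angular": [0, 0, 0], "gripper": 1},
    {"travel": [0.14, -0.14, -0.04], "angular": [0, 0, 0], "gripper": 1},
    {"travel": [0.2, -0.2, -0.06], "angular": [0, 0, 0], "gripper": 1},
    {"travel": [0.27, -0.27, -0.1], "angular": [0, 0, 0], "gripper": 1},
    {"travel": [0.27, -0.27, -0.13], "angular": [0, 0, 0], "gripper": 1},
    {"travel": [0.27, -0.27, -0.13], "angular": [0, 0, 0], "gripper": 1},
    {"travel": [0.27, -0.27, -0.13], "angular": [0, 0, 0], "gripper": 1}
  ]
}}

```text
t: 1.85
tool_pos: [0.5693, 0.0914, 0.2908]
tool_rot: [-0.362, -3.117, 0.0]
contact_force: [0.3, -0.4, 0.4]
opening: 0.0857
grip_force: 0.0
```

Run:
```python
from h import *
d=grab('wrist');pickle.dump(d,open('w1.pkl','wb'))
print(ctrl.get_obs()['tool_pos'],proj(d,[.576,.091,.134]))
u,v=proj(d,[.576,.091,.144])[0].astype(int)
c=d['img'][max(v-60,0):v+60,max(u-80,0):u+80];print(u,v)
cv2.imwrite('pics/w1.png',cv2.resize(c,(800,600),interpolation=cv2.INTER_CUBIC)[:,:,::-1])
```

```text
[0.56950569 0.09212082 0.2925945 ] [[328.12216282 229.5168219 ]]
328 232
```

View pics/w1.png

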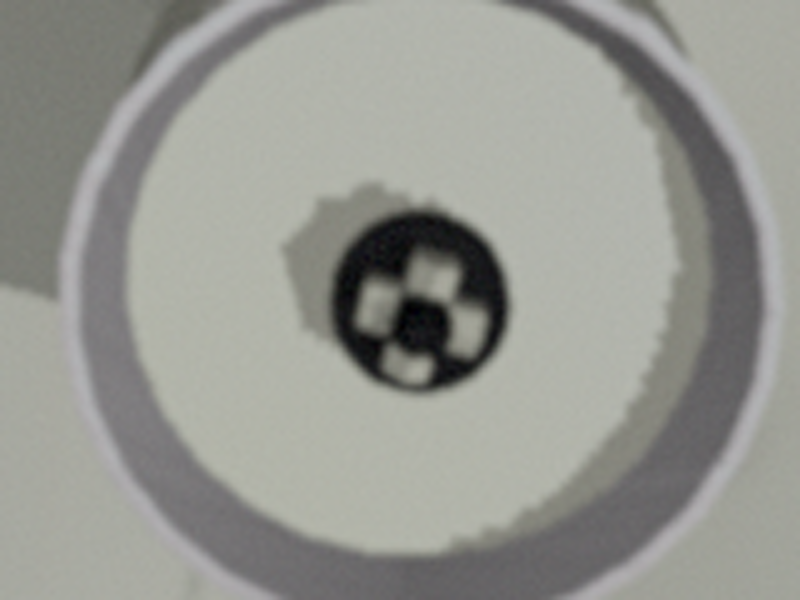

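The crop is centred near pixel (328,232). It shows the black shoulder at about (332,232) with four white splines turned about 10–15°. Now I'll measure it.

```bash
cat > sp.py <<'E'
from h import *
def spindle(d,P=(.576,.091),dz=0):
    n=600; s=.0001  # metric rectification onto z plane
    out=[]
    for z in(.134,.144):
        g=np.array([[P[0]+a*.03,P[1]+b*.03,z+dz] for a,b in((1,1),(1,-1),(-1,-1),(-1,1))])
        H=cv2.getPerspectiveTransform(proj(d,g).astype(np.float32),np.float32([[0,0],[n,0],[n,n],[0,n]]))
        out.append(cv2.cvtColor(cv2.warpPerspective(d['img'],H,(n,n),flags=cv2.INTER_CUBIC),cv2.COLOR_RGB2GRAY))
    to=lambda q:np.array([P[0]+(n/2-q[1])*s,P[1]+(n/2-q[0])*s])
    m=(out[0]<75).astype(np.uint8)
    c=max(cv2.findContours(m,0,1)[0],key=cv2.contourArea);(q,r)=cv2.minEnclosingCircle(c)
    e=cv2.fitEllipse(cv2.convexHull(c))
    print('shoulder',to(e[0]),'diam mm',np.array(e[1])*.1)
    q2=(n/2-(to(e[0])[1]-P[1])/s, n/2-(to(e[0])[0]-P[0])/s)
    mk=np.zeros((n,n),np.uint8);cv2.circle(mk,(int(q2[0]),int(q2[1])),125,1,-1)
    w=((out[1]>90)&(mk>0)).astype(np.uint8)
    N,l,st,ce=cv2.connectedComponentsWithStats(w)
    B=[to(ce[i]) for i in range(1,N) if st[i,4]>600]
    B=np.array(B);c=B.mean(0);print(B,c)
    a=np.arctan2(*(B-c).T[::-1]);print('blob angles deg',np.degrees(a),'mod90',np.degrees(np.angle(np.exp(4j*a).mean())/4))
E
python3 - <<'E'
from sp import *
spindle(pickle.load(open('w1.pkl','rb')))
E
```

```text
shoulder [0.57904086 0.09334662] diam mm [32.33901672 34.25499878]
[[0.58753022 0.08905534]
 [0.57759085 0.09914674]
 [0.57503319 0.08644879]] [0.58005142 0.09155029]
blob angles deg [ -18.44885752  107.94769667 -134.52852681] mod90 -43.486581434008855
```

Request:
{"op": "step_arm", "data": {
  "targets": [
    {"travel": [0, -0.08, 0.01], "angular": [0, 0, 0], "gripper": 1},
    {"travel": [0, -0.16, 0.01], "angular": [0, 0, 0], "gripper": 1},
    {"travel": [-0.02, -0.24, 0.01], "angular": [0, 0, 0], "gripper": 1},
    {"travel": [-0.04, -0.32, 0.01], "angular": [0, 0, 0], "gripper": 1},
    {"travel": [-0.06, -0.4, 0.01], "angular": [0, 0, 0], "gripper": 1},
    {"travel": [-0.08, -0.48, 0], "angular": [0, 0, 0], "gripper": 1},
    {"travel": [-0.1, -0.55, -0.05], "angular": [0, 0, 0], "gripper": 1},
    {"travel": [-0.1, -0.55, -0.1], "angular": [0, 0, 0], "gripper": 1},
    {"travel": [-0.1, -0.55, -0.1], "angular": [0, 0, 0], "gripper": 1},
    {"travel": [-0.1, -0.55, -0.1], "angular": [0, 0, 0], "gripper": 1}
  ]
}}

```text
t: 2.9
tool_pos: [0.5102, -0.237, 0.2339]
tool_rot: [0.357, 3.12, -0.0]
contact_force: [0.5, 0.5, 0.6]
opening: 0.0852
grip_force: 0.0
```

Run:
```python
from h import *
d=grab('wrist');pickle.dump(d,open('w2.pkl','wb'))
print(ctrl.get_obs()['tool_pos'])
u,v=proj(d,[.515,-.238,.05])[0].astype(int);print(u,v)
v0=max(v-90,0);u0=max(u-120,0)
c=d['img'][v0:v0+180,u0:u0+240];print(u0,v0)
cv2.imwrite('pics/w2.png',cv2.resize(c,(800,600),interpolation=cv2.INTER_CUBIC)[:,:,::-1])
```

```text
[ 0.510898   -0.23720247  0.23513031]
326 219
206 129
```

View pics/w2.png

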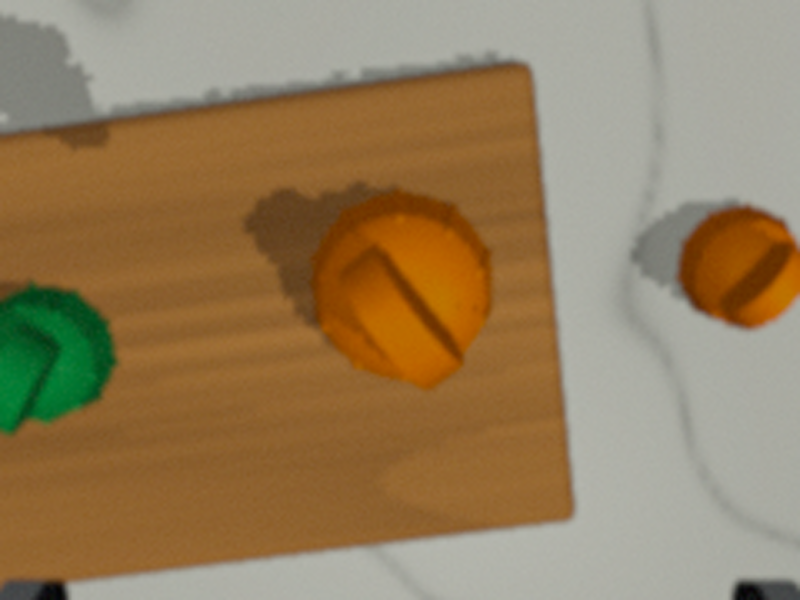

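The large reamer is centred near pixel (327,215), with its fin running diagonally. The small orange decoy (430,209) is off the board and the green one is at left, at about (215,235). I'll compute the reamer's pose and make the spindle angle measurement more robust.

Run:
```python
from sp import *
d=pickle.load(open('w2.pkl','rb'))
P=lambda x,y,z:onz(d,206+(x+.5)*.3-.5,129+(y+.5)*.3-.5,z)
h=cv2.cvtColor(d['img'],cv2.COLOR_RGB2HSV)[129:309,206:446]
m=cv2.inRange(h,(3,215,60),(17,255,255));n,l,s,c=cv2.connectedComponentsWithStats(m)
print(s[s[:,4]>300]/.3)
print('L',P(313,290,.015),'R',P(492,275,.015),'top',P(398,190,.015))
a,b=P(381,247,.051),P(465,355,.051);print('wallbase',a,b,np.degrees(np.arctan2(*(b-a)[1::-1])))
a,b=P(345,290,.07),P(400,370,.07);print('far edge',a,b,np.degrees(np.arctan2(*(b-a)[1::-1])))
# spindle blobs
w=pickle.load(open('w1.pkl','rb'))
c=w['img'][172:292,248:408].mean(2)
N=600;g=np.array([[.579+i*.02,.0933+j*.02,.144] for i,j in((1,1),(1,-1),(-1,-1),(-1,1))])
H=cv2.getPerspectiveTransform(proj(w,g).astype(np.float32),np.float32([[0,0],[300,0],[300,300],[0,300]]))
I=cv2.warpPerspective(w['img'],H,(300,300),flags=cv2.INTER_CUBIC)
I2=cv2.warpPerspective(pickle.load(open('w2.pkl','rb'))['img'],cv2.getPerspectiveTransform(proj(d,[[.513+i*.045,-.238+j*.045,.07] for i,j in((1,1),(1,-1),(-1,-1),(-1,1))]).astype(np.float32),np.float32([[0,0],[300,0],[300,300],[0,300]])),(300,300),flags=cv2.INTER_CUBIC)
cv2.imwrite('pics/rect.png',cv2.resize(np.hstack([I,I2]),(800,400))[:,:,::-1])
```

```text
[[0.00000000e+00 0.00000000e+00 8.00000000e+02 6.00000000e+02
  1.32983333e+05]
 [3.10000000e+02 1.90000000e+02 1.83333333e+02 2.00000000e+02
  7.96333333e+03]
 [6.83333333e+02 2.10000000e+02 1.16666667e+02 1.16666667e+02
  3.05000000e+03]]
L [ 0.51236881 -0.26815696  0.015     ] R [ 0.52084872 -0.20954373  0.015     ] top [ 0.48665261 -0.23329706  0.015     ]
wallbase [ 0.49655219 -0.24066245  0.051     ] [ 0.5345944  -0.22358754  0.051     ] 24.17250004722351
far edge [ 0.50248433 -0.2521224   0.07      ] [ 0.52888337 -0.24246563  0.07      ] 20.092505127194123
```

View pics/rect.png

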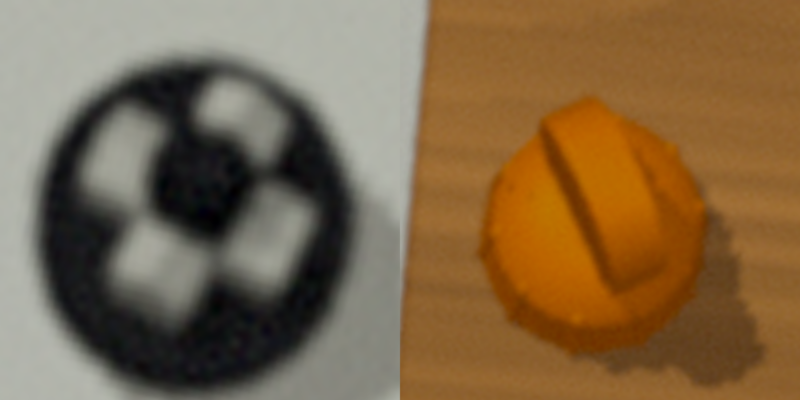

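The reamer is at about (0.517, -0.239) with its fin along 22.5°. The spindle is at (0.579, 0.0933) with splines at -28.5° mod 90. Next I move over the reamer and turn +35.7°.

Request:
{"op": "step_arm", "data": {
  "targets": [
    {"travel": [0.012, -0.003, -0.04], "angular": [0, 0, 0.19], "gripper": 1},
    {"travel": [0.012, -0.003, -0.08], "angular": [0, 0, 0.38], "gripper": 1},
    {"travel": [0.012, -0.003, -0.12], "angular": [0, 0, 0.57], "gripper": 1},
    {"travel": [0.012, -0.003, -0.16], "angular": [0, 0, 0.73], "gripper": 1},
    {"travel": [0.012, -0.003, -0.19], "angular": [0, 0, 0.793], "gripper": 1},
    {"travel": [0.012, -0.003, -0.2], "angular": [0, 0, 0.793], "gripper": 1},
    {"travel": [0.012, -0.003, -0.2], "angular": [0, 0, 0.793], "gripper": 1},
    {"travel": [0.012, -0.003, -0.2], "angular": [0, 0, 0.793], "gripper": 1}
  ]
}}

```text
t: 3.75
tool_pos: [0.5184, -0.2402, 0.1148]
tool_rot: [-0.613, 3.078, -0.004]
contact_force: [0.3, 0.6, 0.1]
opening: 0.0854
grip_force: 0.0
```

Run:
```python
from h import *
d=grab('wrist');pickle.dump(d,open('w3.pkl','wb'));save(d,'w3.png')
P=[ctrl.get_obs() for _ in range(5)];o=P[0]
print(np.mean([p['tool_pos'] for p in P],0),o['q'],cv2.Rodrigues(o['tool_rot'])[0][:,1])
print(proj(d,[[.517,-.239,.083],[.517,-.239,.015]]))
```

```text
[ 0.51833851 -0.24032265  0.11483627] [-5.64380262e-01  2.39973664e-02  1.84369777e+00  6.73419650e-06
  1.27013477e+00 -2.52832183e+00] [-0.38308887  0.92370638 -0.00307335]
[[330.44002912 277.28199523]
 [329.52472803 240.41641986]]
```

View pics/w3.png

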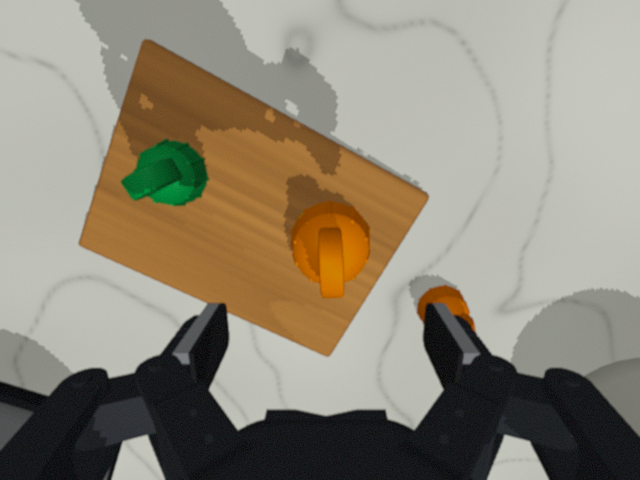

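The picture confirms the alignment: the fin is upright in the image and centred at (331,263), between the fingers. Descend and grip.

Request:
{"op": "step_arm", "data": {
  "targets": [
    {"travel": [-0.002, 0.002, -0.04], "angular": [0, 0, 0], "gripper": 1},
    {"travel": [-0.002, 0.002, -0.07], "angular": [0, 0, 0], "gripper": 0.8},
    {"travel": [-0.002, 0.002, -0.1], "angular": [0, 0, 0], "gripper": 0.5},
    {"travel": [-0.002, 0.002, -0.1], "angular": [0, 0, 0], "gripper": 0.3},
    {"travel": [-0.002, 0.002, -0.1], "angular": [0, 0, 0], "gripper": 0},
    {"travel": [-0.002, 0.002, -0.1], "angular": [0, 0, 0], "gripper": 0},
    {"travel": [-0.002, 0.002, -0.1], "angular": [0, 0, 0], "gripper": 0},
    {"travel": [-0.002, 0.002, -0.1], "angular": [0, 0, 0], "gripper": 0},
    {"travel": [-0.002, 0.002, -0.1], "angular": [0, 0, 0], "gripper": 0},
    {"travel": [-0.002, 0.002, -0.1], "angular": [0, 0, 0], "gripper": 0}
  ],
  "squeeze": 60
}}

```text
t: 4.8
tool_pos: [0.5168, -0.2394, 0.0542]
tool_rot: [-0.613, 3.079, -0.003]
contact_force: [-1.0, 0.1, 6.4]
opening: 0.0127
grip_force: 62.4
```

Request:
{"op": "step_arm", "data": {
  "targets": [
    {"travel": [0, 0, 0.03], "angular": [0, 0, 0], "gripper": 0},
    {"travel": [0, 0, 0.09], "angular": [0, 0, 0], "gripper": 0},
    {"travel": [0, 0.02, 0.16], "angular": [0, 0, 0], "gripper": 0},
    {"travel": [0, 0.06, 0.23], "angular": [0, 0, -0.1], "gripper": 0},
    {"travel": [0.02, 0.12, 0.3], "angular": [0, 0, -0.2], "gripper": 0},
    {"travel": [0.04, 0.18, 0.33], "angular": [0, 0, -0.35], "gripper": 0},
    {"travel": [0.06, 0.24, 0.33], "angular": [0, 0, -0.5], "gripper": 0},
    {"travel": [0.08, 0.3, 0.33], "angular": [0, 0, -0.65], "gripper": 0},
    {"travel": [0.09, 0.34, 0.33], "angular": [0, 0, -0.8], "gripper": 0},
    {"travel": [0.09, 0.34, 0.33], "angular": [0, 0, -0.8], "gripper": 0}
  ]
}}

```text
t: 5.8
tool_pos: [0.5698, -0.0319, 0.2499]
tool_rot: [-0.364, -3.119, -0.001]
contact_force: [-0.1, -0.5, -1.0]
opening: 0.0131
grip_force: 61.4
```

Run:
```python
from h import *
o=ctrl.get_obs();print(o['tool_pos'],o['q'],o['opening'],o['grip_force'])
d=grab('wrist');s=grab('scene')
pickle.dump((d,s),open('w4.pkl','wb'))
u,v=proj(s,o['tool_pos'])[0].astype(int);print(u,v)
c=cv2.resize(s['img'][max(v-70,0):v+50,u-53:u+53],(400,450))
g=np.hstack([cv2.resize(d['img'],(400,300)).repeat(1,0),]);g=np.vstack([g,np.zeros((150,400,3),np.uint8)])
cv2.imwrite('pics/w4.png',np.hstack([g,c])[:,:,::-1])
h=cv2.cvtColor(d['img'],cv2.COLOR_RGB2HSV);m=cv2.inRange(h,(3,170,60),(17,255,255));n,l,st,ce=cv2.connectedComponentsWithStats(m);print(st[st[:,4]>300])
```

```text
[ 0.5697511  -0.03188514  0.24986965] [-1.86713065e-01 -8.62119137e-02  1.71924260e+00  8.31561964e-04
  1.50958007e+00 -1.52534347e+00] 0.01307906011527023 61.37776739895344
328 218
[[     0      0    640    480 290977]
 [    58    139    123     50   1674]
 [   223    180     35     34    892]
 [   276    224    101    140   8269]]
```

View pics/w4.png

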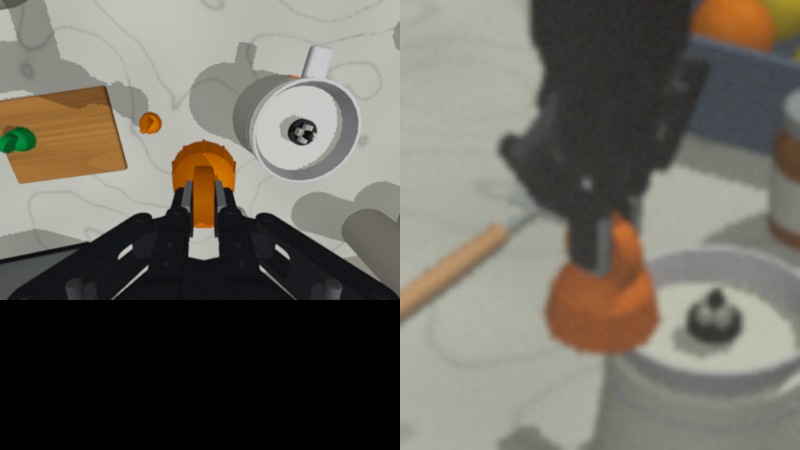

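Grip is firm and the reamer is upright, with its skirt around (326,290) in the wrist view and the juicer spindle at (483,210). I'll compute the reamer's offset in the tool frame and re-measure the spindle from this second view.

Run:
```python
from sp import *
d,s=pickle.load(open('w4.pkl','rb'));o=ctrl.get_obs();R=cv2.Rodrigues(o['tool_rot'])[0];t=o['tool_pos']
zb=t[2]-.040
for n,(u,v) in {'L':(275.5,285),'R':(376.5,285),'near':(326,223.5)}.items(): print(n,1e3*(R.T@(onz(d,u,v,zb)-t)))
spindle(d,(.579,.0933))
g=np.array([[.579+i*.02,.0933+j*.02,.144] for i,j in((1,1),(1,-1),(-1,-1),(-1,1))])
H=cv2.getPerspectiveTransform(proj(d,g).astype(np.float32),np.float32([[0,0],[400,0],[400,400],[0,400]]))
I=cv2.warpPerspective(d['img'],H,(400,400),flags=cv2.INTER_CUBIC)
cv2.imwrite('pics/rect2.png',I[:,:,::-1])
print('toolx',R[:,0])
```

```text
L [ -8.04114183 -28.13739982  40.0097694 ]
R [-8.08498158 31.93962482 39.97154923]
near [29.71620974  1.91133745 40.02889188]
shoulder [0.5790525  0.09183773] diam mm [32.49337158 36.10164795]
[[0.57757407 0.0892982 ]
 [0.58396889 0.10120848]] [0.58077148 0.09525334]
blob angles deg [-118.23209225   61.76790775] mod90 -28.23209224745348
toolx [-0.97301503  0.23073954  0.00101217]
```

View pics/rect2.png

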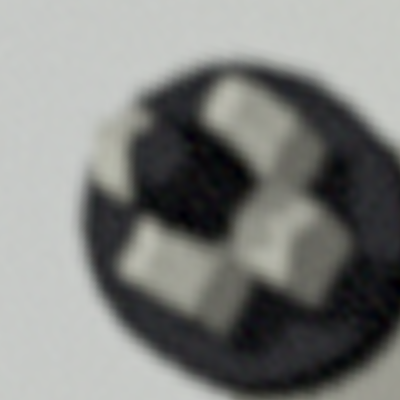

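Request:
{"op": "step_arm", "data": {
  "targets": [
    {"travel": [0.004, 0.06, 0], "angular": [0, 0, -0.1], "gripper": 0},
    {"travel": [0.008, 0.12, 0], "angular": [0, 0, -0.2], "gripper": 0},
    {"travel": [0.012, 0.18, 0], "angular": [0, 0, -0.3], "gripper": 0},
    {"travel": [0.014, 0.205, -0.03], "angular": [0, 0, -0.34], "gripper": 0},
    {"travel": [0.014, 0.205, -0.06], "angular": [0, 0, -0.34], "gripper": 0},
    {"travel": [0.014, 0.205, -0.06], "angular": [0, 0, -0.34], "gripper": 0},
    {"travel": [0.014, 0.205, -0.06], "angular": [0, 0, -0.34], "gripper": 0}
  ]
}}

```text
t: 6.6
tool_pos: [0.5779, 0.0872, 0.2141]
tool_rot: [-0.782, -3.042, 0.001]
contact_force: [-0.3, 1.0, 0.0]
opening: 0.013
grip_force: 61.4
```

Run:
```python
from h import *
P=[ctrl.get_obs() for _ in range(3)];o=P[0];R=cv2.Rodrigues(o['tool_rot'])[0]
print(o['tool_pos'],np.degrees(np.arctan2(R[1,1],R[0,1])),o['contact_force'])
for n in('scene','top'):
    d=grab(n);t=o['tool_pos']
    h=cv2.cvtColor(d['img'],cv2.COLOR_RGB2HSV);m=cv2.inRange(h,(3,170,60),(17,255,255))
    u,v=proj(d,[*t[:2],t[2]-.02])[0]
    N,l,st,ce=cv2.connectedComponentsWithStats(m)
    for i in range(1,N):
        if st[i,4]>30 and np.hypot(*(ce[i]-(u,v)))<40: print(n,(u,v),st[i],ce[i])
    print(n,proj(d,[[.578,.0912,.134],[*t[:2],t[2]-.04]]))
    pickle.dump(d,open(n+'5.pkl','wb'))
a=pickle.load(open('scene5.pkl','rb'))['img'][195:295,293:413];b=pickle.load(open('scene.pkl','rb'))['img'][195:295,293:413]
cv2.imwrite('pics/s5.png',cv2.resize(np.hstack([a,b]),(800,333),interpolation=cv2.INTER_CUBIC)[:,:,::-1])
```

```text
[0.57787638 0.08715063 0.21411665] 61.16937913710263 [-0.25264565  1.03316246  0.0162158 ]
scene (np.float64(356.7212469404579), np.float64(212.63331645737713)) [360 195   6  10  38] [362.31578947 199.52631579]
scene (np.float64(356.7212469404579), np.float64(212.63331645737713)) [349 207  20  12 118] [360.02542373 212.76271186]
scene [[356.03903685 233.57695672]
 [356.21314508 220.08435249]]
top (np.float64(299.4088919393578), np.float64(204.364924769209)) [289 206  21  12 147] [298.87755102 211.65986395]
top [[298.23097034 208.59522628]
 [299.55493655 205.8218456 ]]
```

View pics/s5.png

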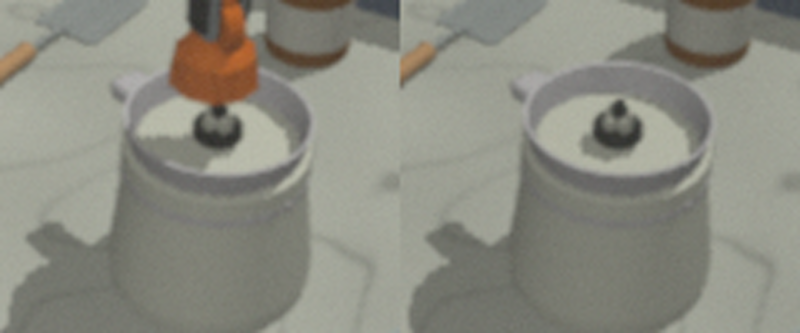

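In the scene crop the reamer hangs upright over the spindle, about 1 px left of the spindle axis (357 against 358). That matches TCP y being 4 mm short, so I correct it and lower partway.

Request:
{"op": "step_arm", "data": {
  "targets": [
    {"travel": [0.002, 0.007, 0], "angular": [0, 0, 0], "gripper": 0},
    {"travel": [0.002, 0.007, 0], "angular": [0, 0, 0], "gripper": 0},
    {"travel": [0.002, 0.007, -0.01], "angular": [0, 0, 0], "gripper": 0},
    {"travel": [0.002, 0.007, -0.02], "angular": [0, 0, 0], "gripper": 0},
    {"travel": [0.002, 0.007, -0.02], "angular": [0, 0, 0], "gripper": 0}
  ]
}}

```text
t: 7.2
tool_pos: [0.5784, 0.0924, 0.2007]
tool_rot: [-0.78, -3.04, 0.001]
contact_force: [-0.5, -0.6, -1.4]
opening: 0.0135
grip_force: 61.4
```

Request:
{"op": "step_arm", "data": {
  "targets": [
    {"travel": [0, -0.001, -0.01], "angular": [0, 0, 0], "gripper": 0},
    {"travel": [0, -0.001, -0.02], "angular": [0, 0, 0], "gripper": 0},
    {"travel": [0, -0.001, -0.025], "angular": [0, 0, 0], "gripper": 0},
    {"travel": [0, -0.001, -0.03], "angular": [0, 0, 0], "gripper": 0},
    {"travel": [0, -0.001, -0.033], "angular": [0, 0, 0], "gripper": 0},
    {"travel": [0, -0.001, -0.033], "angular": [0, 0, 0], "gripper": 0}
  ]
}}

```text
t: 7.8
tool_pos: [0.5792, 0.0919, 0.1824]
tool_rot: [-0.781, -3.043, 0.0]
contact_force: [0.1, 0.9, -0.3]
opening: 0.0133
grip_force: 61.4
```

```bash
python3 -c "
from h import *
o=ctrl.get_obs();print(o['tool_pos'],o['contact_force'],o['wrist_torque'])"
```

```text
[0.579249   0.09188864 0.18242137] [ 0.07769203  0.91707645 -0.27188286] [ 0.00821408  0.0400697  -0.00706255]
```

Request:
{"op": "step_arm", "data": {
  "targets": [
    {"travel": [0, 0, -0.004], "angular": [0, 0, 0], "gripper": 0},
    {"travel": [0, 0, -0.008], "angular": [0, 0, 0], "gripper": 0},
    {"travel": [0, 0, -0.012], "angular": [0, 0, 0], "gripper": 0},
    {"travel": [0, 0, -0.012], "angular": [0, 0, 0], "gripper": 0}
  ]
}}

```text
t: 8.2
tool_pos: [0.5799, 0.0924, 0.1755]
tool_rot: [0.78, 3.042, 0.003]
contact_force: [2.5, 3.6, -0.2]
opening: 0.013
grip_force: 61.4
```

Request:
{"op": "step_arm", "data": {
  "targets": [
    {"travel": [0.001, 0.001, -0.003], "angular": [0, 0, 0], "gripper": 0},
    {"travel": [0.001, 0.001, -0.006], "angular": [0, 0, 0], "gripper": 0},
    {"travel": [0.001, 0.001, -0.006], "angular": [0, 0, 0], "gripper": 0},
    {"travel": [0.001, 0.001, -0.006], "angular": [0, 0, 0], "gripper": 0}
  ]
}}

```text
t: 8.6
tool_pos: [0.58, 0.0926, 0.1723]
tool_rot: [0.781, 3.043, 0.0]
contact_force: [0.4, 2.3, 3.5]
opening: 0.0131
grip_force: 61.9
```

```bash
python3 -c "
from h import *
o=ctrl.get_obs();print(o['tool_pos'],o['contact_force'],o['wrist_torque'])"
```

```text
[0.58004995 0.09257505 0.17229275] [0.37889774 2.28454694 3.51312698] [ 0.46376485 -0.10976916  0.0743403 ]
```

Contact begins at TCP 0.173, against 0.174 expected for fully home (0.186 if stopped on the splines), so it is meshed. Now press.

Request:
{"op": "step_arm", "data": {
  "targets": [
    {"travel": [0, 0.001, -0.004], "angular": [0, 0, 0], "gripper": 0},
    {"travel": [0, 0.001, -0.008], "angular": [0, 0, 0], "gripper": 0},
    {"travel": [0, 0.001, -0.008], "angular": [0, 0, 0], "gripper": 0},
    {"travel": [0, 0.001, -0.008], "angular": [0, 0, 0], "gripper": 0}
  ]
}}

```text
t: 9.0
tool_pos: [0.5801, 0.0927, 0.1681]
tool_rot: [0.781, 3.042, -0.001]
contact_force: [-1.8, 0.6, 7.9]
opening: 0.0128
grip_force: 62.6
```

Request:
{"op": "step_arm", "data": {
  "targets": [
    {"travel": [0, 0, -0.003], "angular": [0, 0, 0], "gripper": 0},
    {"travel": [0, 0, -0.006], "angular": [0, 0, 0], "gripper": 0},
    {"travel": [0, 0, -0.006], "angular": [0, 0, 0], "gripper": 0},
    {"travel": [0, 0, -0.006], "angular": [0, 0, 0], "gripper": 0}
  ]
}}

```text
t: 9.4
tool_pos: [0.5802, 0.0927, 0.1653]
tool_rot: [0.781, 3.042, -0.001]
contact_force: [-3.7, 1.4, 10.0]
opening: 0.0131
grip_force: 63.1
```

```bash
python3 -c "
from h import *
o=ctrl.get_obs();print(o['tool_pos'],o['contact_force'],o['wrist_torque'])"
```

```text
[0.58019072 0.09269591 0.1652639 ] [-3.71751397  1.39077402 10.03864371] [ 0.03677845  0.52654692 -0.01030441]
```

Request:
{"op": "step_arm", "data": {
  "targets": [
    {"travel": [-0.001, 0, -0.002], "angular": [0, 0, 0], "gripper": 0},
    {"travel": [-0.001, 0, -0.004], "angular": [0, 0, 0], "gripper": 0},
    {"travel": [-0.001, 0, -0.004], "angular": [0, 0, 0], "gripper": 0},
    {"travel": [-0.001, 0, -0.004], "angular": [0, 0, 0], "gripper": 0}
  ]
}}

```text
t: 9.8
tool_pos: [0.5802, 0.0927, 0.1649]
tool_rot: [0.78, 3.041, -0.001]
contact_force: [-5.2, 1.4, 17.4]
opening: 0.013
grip_force: 64.0
```

```bash
python3 -c "
from h import *
o=ctrl.get_obs();print(o['tool_pos'],o['contact_force'],o['grip_force'])
s=grab('scene');cv2.imwrite('pics/s6.png',cv2.resize(s['img'][180:300,280:440],(800,600),interpolation=cv2.INTER_CUBIC)[:,:,::-1])"
```

```text
[0.5802393  0.0926982  0.16494974] [-5.22012983  1.39175894 17.41799718] 63.96370008587837
```

View pics/s6.png

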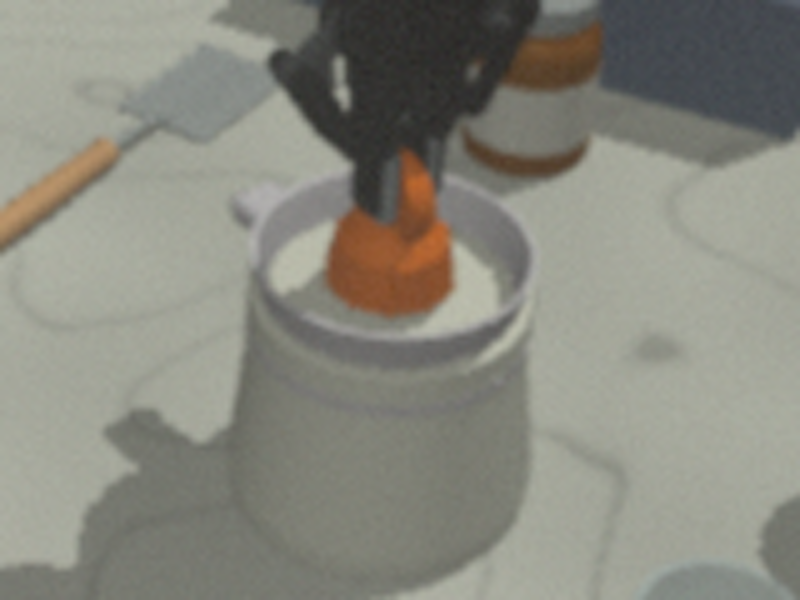

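The reamer sits low and upright on the spindle (crop centre about (390,260)). Force jumped to 17 N at 8 mm of travel, which means the hard stop. Handing in.

```bash
python3 -c "
from station import ctrl
print(ctrl.finish_job())"
```

```text
the job is handed in; nothing more can be done
None
```

The large orange reamer is meshed and fully home on the juicer spindle, pressed down to the hard stop (about 17 N), and still gripped; the job was handed in at about 10 s.

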